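Fetch the walled-in lock cylinder for re-pinning

TASK

The round brass lock cylinder at the back of the job tray is walled in by the spray can, the padlock and the door knob: first stand all three on the black rubber mat, then lift out the cylinder and stand it, face up, in the round recess of the aluminium pinning block while the three are still on the mat. Then put the can, the padlock and the knob back in the tray, each standing where it stood at the start (facing any way). Keep them and the cylinder upright throughout, and leave the two small lock parts in the tray's front corners and the screwdriver where they are.

Things in the scene. Friction and masses are not known exactly. Their poses are not given: they have to be found in the camera images.
- can_mid (a point): Small aluminium spray can with a white cap, loose, upright: 45 mm diameter up to 66 mm height, cap 38 mm diameter, 90 mm tall over all, about 0.12 kg. The point is on its axis, half-way up (45 mm above its underside); z up its axis.
- padlock_mid (a point): Brass padlock, loose, standing shackle up: body 30 mm thick (x) by 50 wide (y) by 66 high, steel shackle (in the y-z plane) above it to 92 mm, about 0.35 kg. The point is on its vertical centre line, 46 mm above its underside. Grip the body across its 30 mm (along its x), fingertips 38 mm up or higher to pass over low neighbours. Its x starts within 0.25 rad of the tray's x.
- knob_mid (a point): Steel door knob standing on its rose, loose: rose 54 mm diameter, 8 mm thick, below; thin neck; knob 50 mm diameter between 48 and 74 mm height; 86 mm tall, about 0.3 kg. The point is on its axis at the widest part of the knob, 60 mm above its underside (grip it there); z up its axis.
- cylinder_mid (a point): Round brass lock cylinder, loose, standing upright: drum 34 mm diameter, with a rim (face with the keyway) 42 mm diameter from 26 mm to its top at 36 mm; about 0.2 kg. The point is on its axis, 18 mm above its underside; z up.
- tray: Grey steel tray, fixed, 156 (x) by 244 mm (y), floor 4 mm thick; walls 4 mm thick, 14 mm high, 26 mm at the back (+x). Origin: centre of its underside; x to the back. The cylinder stands at x 38, y 0 mm; of can, padlock and knob one is at its left (x 34, y 70), one at its right (x 34, y -70), one in front (x -20, y 0), give or take 6 mm, differing each start; they block the gripper.
- mat: Black rubber mat, fixed, 210 mm (its x) by 110 mm (its y), 3 mm thick, lying on the bench to one side of the tray. Origin at the centre of its underside.
- block: Aluminium pinning block, fixed, on the other side of the tray: 90 by 90 mm, 20 mm high, with a round recess of 54 mm diameter, 8 mm deep, in the middle of its top (recess floor 12 mm above the bench). Origin at the centre of its underside, below the recess's centre.
- camlock_mid (a point): Small steel cam lock standing in the left front corner (+y) of the tray, loose, 24 mm diameter, 22 mm high; leave alone. The point is at its centre, 11 mm above its underside.
- halfcyl_mid (a point): Small brass half profile cylinder lying in the right front corner (-y) of the tray, loose, 33 by 40 mm, 17 mm high; leave alone. The point is 8 mm above its underside.
- screwdriver: Screwdriver about 160 mm long lying crosswise on the bench between the robot and the tray, loose; leave alone. Origin under its middle, x towards its blade.
There are look-alikes about, which are no part of the job. Leave any green look-alike of the part that bears knob_mid alone.

How it is judged (in metres and radians):
On the way, in this order (a step that is already met when the one before it is completed fails the run):
1. the can, the padlock and the knob all stand on the mat while the cylinder is still in the tray (x of can_mid in the frame of mat between -0.105 and 0.105 m and y of can_mid in the frame of mat between -0.055 and 0.055 m and z of can_mid in the frame of mat below 0.054 m and angle between each of can_mid, padlock_mid, knob_mid's own z axis and vertical below 0.2 rad and x of padlock_mid in the frame of mat between -0.105 and 0.105 m and y of padlock_mid in the frame of mat between -0.055 and 0.055 m and z of padlock_mid in the frame of mat below 0.055 m and x of knob_mid in the frame of mat between -0.105 and 0.105 m and y of knob_mid in the frame of mat between -0.055 and 0.055 m and z of knob_mid in the frame of mat below 0.069 m and horizontal distance between cylinder_mid and tray below 0.09 m and z of cylinder_mid in the frame of tray below 0.035 m), for 0.2 s.
2. the cylinder stands in the recess of the block while the three are still on the mat (horizontal distance between cylinder_mid and block below 0.014 m and z of cylinder_mid in the frame of block below 0.034 m and angle between cylinder_mid's own z axis and vertical below 0.12 rad and x of can_mid in the frame of mat between -0.105 and 0.105 m and y of can_mid in the frame of mat between -0.055 and 0.055 m and z of can_mid in the frame of mat below 0.054 m and angle between each of can_mid, padlock_mid, knob_mid's own z axis and vertical below 0.2 rad and x of padlock_mid in the frame of mat between -0.105 and 0.105 m and y of padlock_mid in the frame of mat between -0.055 and 0.055 m and z of padlock_mid in the frame of mat below 0.055 m and x of knob_mid in the frame of mat between -0.105 and 0.105 m and y of knob_mid in the frame of mat between -0.055 and 0.055 m and z of knob_mid in the frame of mat below 0.069 m), for 0.3 s.
At the end, for the whole second after the job is handed in: The cylinder stands upright on the floor of the block's recess (centre within 14 mm of the block's centre, tilt under 0.12 rad), and the can, the padlock and the knob each stand upright (tilt under 0.2 rad) within 15 mm of where they stood at the start, facing any way (horizontal distance between cylinder_mid and block below 0.014 m and z of cylinder_mid in the frame of block below 0.034 m and angle between cylinder_mid's own z axis and vertical below 0.12 rad and distance of each of can_mid, padlock_mid, knob_mid from where it was at the start of the episode below 0.015 m and angle between each of can_mid, padlock_mid, knob_mid's own z axis and vertical below 0.2 rad); the robot touches nothing.
It fails at once if the can, padlock, knob or cylinder is toppled (tilted more than 0.6 rad) (angle between any of can_mid, padlock_mid, knob_mid, cylinder_mid's own z axis and vertical above 0.6 rad).
It fails at once if the cam lock, half cylinder or screwdriver is moved more than 30 mm (distance of any of camlock_mid, halfcyl_mid, screwdriver from where it was at the start of the episode above 0.03 m).
It also fails if it takes over 147 s, if anything falls off the work surface, if the arm or the gripper's body presses on something with over 40 N, if the wrist force passes 120 N, or if a joint passes its speed limit or range.

ROBOT

A 6-joint arm with a two-finger parallel gripper is mounted at the origin on the work surface. World frame = base frame: x ahead of the robot, y to its left, z up, the work surface at z = 0. Lengths are in m, angles in degrees, forces in N, time in s.
With the tool pointing down it reaches from about 0.35 to 0.925 m from the base axis. Payload 6.4 kg.
Tool frame: the origin (TCP) lies midway between the tips of the shut fingers; the grasp point (between the pads) lies 19 mm behind it; z points along the fingers, y is the line along which they close (so a half turn about z gives the same grasp; the last joint's range is limited). The gripper opens to 85 mm and grips with 20 to 120 N. Pads are 22 mm wide; open, the fingers measure 114 mm over their backs; the gripper's body (76 mm by 85 mm) begins 54 mm behind the grasp point. The pads swing forward as they close: fully open they stand 13 mm farther back than shut.
Start: joints at [-82.168, 14.043, 89.255, -0, 76.702, -9.975], TCP at [0.199, -0.619, 0.231] pointing down, gripper open.
Joint ranges: [-179.41, 179.41], [-58.25, 129.5], [7.25, 145.43], [-54.29, 234.29], [11.92, 165.04], [-157.13, 157.13]. Speed limits (degrees/s): [147.25, 147.25, 180, 180, 180, 180].

INTERFACE

Orientations are given as [roll, pitch, yaw] about the fixed x, y, z axes, in that order (R = Rz(yaw) Ry(pitch) Rx(roll)).
In Python, from rig import robot gives the robot as it stands.
- The arm moves only by the shell command python3 -m inch 'ROWS'. ROWS is JSON, a list of rows, each a list of 3 entries, a list of its own where there are three numbers: the shift along the world's x, y, z in m, then the turn about the world's z in rad, then the opening, from -1 (shut) to 1 (fully open). A call has 1 to 5 rows; each row shifts and turns the commanded pose from where the row before left it; what a row does not reach is not made up. A row lasts 1/12 s, in which the tool goes at most 41.7 mm and 7.16 degrees, less where a joint would pass 70% of its speed; a pose out of reach is approached as far as the arm can. A call with a gripper value outside its range is refused whole. The fingers move at their own pace and stop on an object; the grip force is fixed at half the most. Time passes only in rows, so rows that do not move let the fingers close. It gives the time, the measured TCP pose, the force, the opening and the grip force at its end, in the units of the state.
- robot.sense(): the state, without advancing time (a new reading comes with each control period).
- robot.grab_frame(name): name is "scene" or "top" or "wrist"; returns the picture (384x512x3 uint8, red, green, blue); there is no depth.
- robot.camera_info(name): a dict with "intrinsics" (3x3 intrinsics, pixels), "world_from_camera" (4x4, takes a point from camera to world coordinates). Camera axes: x right, y down, z forward; pixel columns grow to the right and rows downward; lengths in m; the calibration is good to about 2 mm. A picture is of the moment at which its call begins: read the wrist's pose just before it. camera_info takes no time and is no camera call; for the wrist camera it gives the pose at the moment of the call.
- robot.sign_off(): hands the job in; it is judged then, once.
Trained networks look in the newest picture that a camera, given by its name, has taken for a name from the list of things; names that differ only in an ending like _2 or _b are one class to them, and where a whole thing is asked for, a point or a joint stands for the part that bears it (a point fixed in the world has none). Each returns a list of dicts, best first, with "confidence" (0 to 1); they miss things now and then, are a little off and sometimes report something else, mostly with a low value. They report only what shows in the picture. A call takes as long as a camera call. They do not tell look-alikes from the thing itself.
- robot.find_in(camera, thing): "box" ([left, top, right, bottom] in pixels, round what is visible of it).
- robot.silhouettes(camera, thing): "mask" (384x512 bool, what is visible of it) and "box" ([left, top, right, bottom] in pixels, round what is visible of it).
The state is a dict: "t": time; "joints": joint angles; "qvel": joint speeds; "joint_efforts": joint torques, N m; "position": TCP position; "tcp_rot": TCP orientation; "force": force on the tool from outside, world axes, zero at the start; "ft_torque": the same for the moment, N m; "finger_gap": finger opening in m; "grasp_force": force on a finger pad.
Only numpy, scipy, OpenCV 4.12 (cv2) and the standard library are available. Lean on these libraries where they do the work, as an engineer would, in place of code of your own. Each camera call takes 0.05 s, during which the arm holds its last target. There are 200 camera calls.

## Working session

There is one attempt and no reset: what is moved stays moved. The work goes in short steps, Python scripts to look and compute and a shell command to move; the robot and the scene stay as the last step left them, time stands still between calls to the robot, and variables do not carry over. Pictures are saved under pics/ and viewed, at most 14 in all, crops included, and the job is handed in when it is done.

```bash
ls; mkdir -p pics; python3 - <<'E'
from rig import robot
import cv2
print(robot.sense())
for c in("scene","top"):
    im=robot.grab_frame(c); cv2.imwrite(f"pics/{c}0.png",im[:,:,::-1])
    i=robot.camera_info(c); print(i)
    for n in "can_mid padlock_mid knob_mid cylinder_mid tray mat block screwdriver".split():
        print(c,n,[([round(float(v)) for v in d["box"]],round(d["confidence"],2)) for d in robot.find_in(c,n)])
E
```

```text
pics
{'t': 0.0, 'joints': array([-8.21691293e+01,  1.40852219e+01,  8.93265403e+01, -1.46747451e-04,
        7.67009319e+01, -9.97466383e+00]), 'qvel': array([-0.00624088, -0.05695667,  0.06858707, -0.08993697, -0.01024854,
        0.03950703]), 'joint_efforts': array([ 2.41471302e-03, -4.29507101e+01, -3.26128542e+01, -9.87642821e-07,
        5.32205493e-03, -1.20308994e-05]), 'position': array([ 0.19869408, -0.61829139,  0.23015272]), 'tcp_rot': array([-1.79888985e+02, -1.93794477e-02,  1.78055497e+01]), 'force': array([ 0.05316365, -1.02910561, -0.46512509]), 'ft_torque': array([-0.03825302,  0.00725104, -0.01201682]), 'grasp_force': 0.0, 'finger_gap': 0.08556907156289227}
{'intrinsics': array([[431.22241271,   0.        , 259.10166898],
       [  0.        , 431.22241271, 190.05947163],
       [  0.        ,   0.        ,   1.        ]]), 'world_from_camera': array([[-0.49601661,  0.74785899, -0.44121928,  0.99398979],
       [ 0.86820634,  0.43512121, -0.23851056,  0.23242396],
       [ 0.01361161, -0.50137457, -0.86512326,  0.85539264],
       [ 0.        ,  0.        ,  0.    
[... 797 characters left out ...]
15131,  0.00119934],
       [ 0.01067469, -0.12592832, -0.99198191,  0.96258934],
       [ 0.        ,  0.        ,  0.        ,  1.        ]])}
top can_mid [([204, 164, 225, 196], 0.62)]
top padlock_mid [([270, 174, 297, 193], 0.91), ([360, 187, 429, 291], 0.47)]
top knob_mid [([135, 178, 168, 209], 0.97), ([233, 196, 256, 222], 0.92), ([239, 88, 271, 125], 0.87)]
top cylinder_mid [([236, 169, 258, 188], 0.81)]
top tray [([187, 157, 307, 242], 0.87)]
top mat [([211, 268, 286, 284], 0.7), ([361, 188, 429, 292], 0.67)]
top block [([91, 225, 148, 280], 0.78), ([362, 189, 430, 288], 0.25), ([240, 166, 257, 189], 0.23), ([276, 219, 295, 235], 0.16)]
top screwdriver [([210, 271, 284, 287], 0.86)]
```

```bash
python3 - <<'E'
import cv2
cv2.imwrite("pics/top0z.png",cv2.resize(cv2.imread("pics/top0.png")[70:310,70:450],None,fx=2.1,fy=2.1,interpolation=cv2.INTER_CUBIC))
E
```

```text
(no output)
```

View pics/top0z.png

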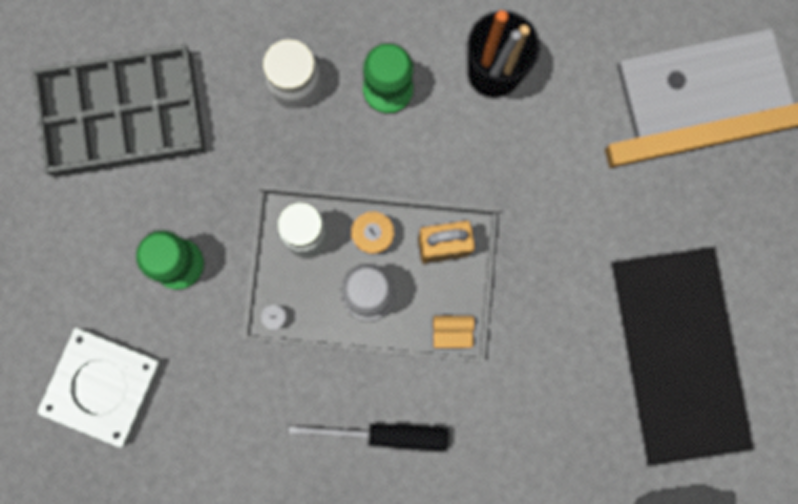

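View pics/scene0.png

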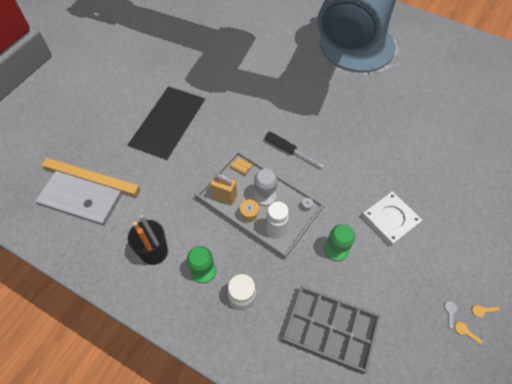

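```bash
cat > h.py <<'E'
from rig import robot
import numpy as np, cv2
def w(cam,uv,z,info=None):
    i=info or robot.camera_info(cam);K=i["intrinsics"];T=i["world_from_camera"]
    uv=np.atleast_2d(uv).astype(float)
    d=(T[:3,:3]@np.linalg.inv(K)@np.c_[uv,np.ones(len(uv))].T).T
    return (T[:3,3]+d*((z-T[2,3])/d[:,2:3]))[:,:2]
def proj(cam,P,info=None):
    i=info or robot.camera_info(cam);K=i["intrinsics"];T=i["world_from_camera"]
    q=(np.atleast_2d(P)-T[:3,3])@T[:3,:3]; q=q@K.T
    return q[:,:2]/q[:,2:]
E
python3 - <<'E'
from h import *
np.set_printoptions(precision=4,suppress=True)
f=lambda a:np.array(a)/2.1+70-.25
m=w("top",f([(612,262),(714,248),(753,449),(648,465)]),.003); print("mat",m,m.mean(0),np.linalg.norm(m-np.roll(m,1,0),axis=1))
tb=w("top",f([(263,192),(500,212)]),.026);tf=w("top",f([(487,357),(248,336)]),.014)
t=np.r_[tb,tf];print("tray",t,t.mean(0),np.linalg.norm(t-np.roll(t,1,0),axis=1))
b=w("top",f([(75,329),(159,361),(122,446),(39,412)]),.02);print("block",b.mean(0),np.linalg.norm(b-np.roll(b,1,0),axis=1),w("top",f([(99,387)]),.02))
yx=tb[0]-tb[1]+tf[1]-tf[0]; a=np.arctan2(yx[1],yx[0])-np.pi/2; print("tray yaw",a)
R=np.array([[np.cos(a),-np.sin(a)],[np.sin(a),np.cos(a)]])
c=t.mean(0)
for n,p,z in[("can",(300,223),.094),("cyl",(373,232),.04),("pad",(447,237),.09),("padbody",(446,240),.07),("knob",(367,287),.09)]:
    q=w("top",f([p]),z)[0];print(n,q,"tray",(q-c)@R)
E
```

```text
mat [[ 0.5968 -0.2366]
 [ 0.6093 -0.343 ]
 [ 0.4046 -0.3695]
 [ 0.3911 -0.2626]] [ 0.5005 -0.3029] [0.2073 0.1072 0.2064 0.1077]
tray [[ 0.6722  0.1195]
 [ 0.6473 -0.1198]
 [ 0.502  -0.1032]
 [ 0.5278  0.1365]] [0.5873 0.0082] [0.1454 0.2406 0.1463 0.2411]
block [0.4804 0.2831] [0.0877 0.0903 0.0895 0.0891] [[0.4801 0.2829]]
tray yaw -0.10559070667365855
can [0.6289 0.0764] tray [0.0341 0.0722]
cyl [0.6271 0.0088] tray [0.0396 0.0048]
pad [ 0.6136 -0.0609] tray [ 0.0335 -0.066 ]
padbody [ 0.6136 -0.0613] tray [ 0.0335 -0.0664]
knob [0.568  0.0149] tray [-0.0199  0.0046]
```

```bash
python3 -m inch '[[[0.018,0.031,0.006],-0.021,1],[[0.018,0.031,0.006],-0.021,1],[[0.018,0.031,0.006],-0.021,1],[[0.018,0.031,0.006],-0.021,1],[[0.018,0.031,0.006],-0.021,1]]'
python3 -m inch '[[[0.018,0.031,0.006],-0.021,1],[[0.018,0.031,0.006],-0.021,1],[[0.018,0.031,0.006],-0.021,1],[[0.018,0.031,0.006],-0.021,1],[[0.018,0.031,0.006],-0.021,1]]'
python3 -m inch '[[[0.018,0.031,0.006],-0.021,1],[[0.018,0.031,0.006],-0.021,1],[[0.018,0.031,0.006],-0.021,1],[[0.018,0.031,0.006],-0.021,1],[[0.018,0.031,0.006],-0.021,1]]'
python3 -m inch '[[[0.018,0.031,0.006],-0.021,1],[[0.018,0.031,0.006],-0.021,1],[[0.018,0.031,0.006],-0.021,1],[[0.018,0.031,0.006],-0.021,1],[[0,0,0],0,1]]'
python3 - <<'E'
from h import *
import pickle
s=robot.sense();print(s["t"],s["position"],s["tcp_rot"],s["joints"])
i=robot.camera_info("wrist");im=robot.grab_frame("wrist");pickle.dump((i,im),open("w1.pkl","wb"));print(i["world_from_camera"])
cv2.imwrite("pics/w1.png",im[:,:,::-1])
for n in "can_mid padlock_mid knob_mid cylinder_mid tray".split():
    print(n,[([round(float(v)) for v in d["box"]],round(d["confidence"],2)) for d in robot.find_in("wrist",n)])
E
```

```text
t: 1.32
position: [0.2893, -0.4624, 0.2615]
tcp_rot: [180.0, -0.0, 11.7]
force: [1.2, 0.5, 0.9]
finger_gap: 0.0855
grasp_force: 0.0
t: 1.73
position: [0.3793, -0.3073, 0.2918]
tcp_rot: [180.0, -0.0, 5.7]
force: [0.6, -0.5, 0.6]
finger_gap: 0.0857
grasp_force: 0.0
t: 2.15
position: [0.4694, -0.1522, 0.3219]
tcp_rot: [180.0, -0.0, -0.3]
force: [-0.0, -0.3, 0.1]
finger_gap: 0.0851
grasp_force: 0.0
t: 2.57
position: [0.5428, -0.0254, 0.3468]
tcp_rot: [-179.9, -0.2, -4.7]
force: [0.0, -0.3, -0.6]
finger_gap: 0.0854
grasp_force: 0.0
2.5667 [ 0.54283861 -0.02537853  0.34677014] [-1.79918054e+02 -1.66570202e-01 -4.74090056e+00] [-14.68749214  -4.71497252  97.21120961   0.10960251  87.35385567
  80.04837246]
[[-8.29382924e-02 -9.52368466e-01 -2.93454503e-01  6.18325316e-01]
 [-9.96554255e-01  7.89873031e-02  2.53105387e-02 -3.16816594e-02]
 [-9.25779133e-04  2.94542546e-01 -9.55637919e-01  4.89241929e-01]
 [ 0.00000000e+00  0.00000000e+00  0.00000000e+00  1.00000000e+00]]
can_mid [([153, 82, 199, 116], 0.69), ([215, 79, 245, 112], 0.36)]
padlock_mid [([261, 84, 302, 112], 0.57), ([276, 146, 303, 172], 0.21)]
knob_mid [([206, 118, 251, 160], 0.79), ([56, 104, 121, 147], 0.77)]
cylinder_mid [([217, 81, 245, 114], 0.62), ([276, 148, 299, 170], 0.22)]
tray [([140, 60, 320, 178], 0.71)]
```

View pics/w1.png

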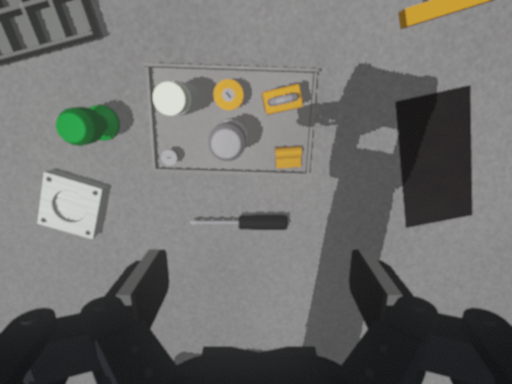

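```bash
python3 - <<'E'
import cv2
im=cv2.imread("pics/w1.png")[55:180,135:330]
cv2.imwrite("pics/w1z.png",cv2.resize(im,None,fx=4,fy=4,interpolation=cv2.INTER_CUBIC))
E
```

```text
(no output)
```

View pics/w1z.png

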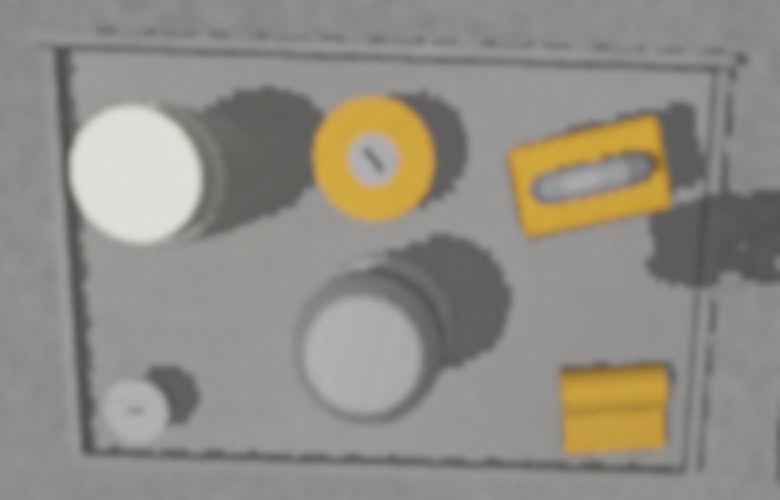

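```bash
python3 - <<'E'
from h import *
import pickle
np.set_printoptions(precision=4,suppress=True)
i,_=pickle.load(open("w1.pkl","rb"))
f=lambda a:np.array(a)/4+np.array([135,55])-.375
for n,p,z in[("can",(136,174),.094),("cyl",(375,158),.04),("knob",(364,355),.09),("knobR",(374,348),.07)]:print(n,w("",f([p]),z,i))
P=w("",f([(510,153),(655,115),(671,207),(527,238)]),.07,i);e=P[0]-P[1]+P[3]-P[2]
print("pad",P.mean(0),np.linalg.norm(P-np.roll(P,1,0),axis=1),"yaw of y axis -90:",np.degrees(np.arctan2(e[1],e[0]))-90)
m=w("",[(396,102),(469,87),(472,214),(407,227)],.003,i);print(m.mean(0))
print(w("",[(70,205)],.02,i))
E
```

```text
can [[0.6269 0.0775]]
cyl [[0.6265 0.0098]]
knob [[0.5663 0.0154]]
knobR [[0.5658 0.0141]]
pad [ 0.6139 -0.0614] [0.027  0.0474 0.0288 0.0476] yaw of y axis -90: 8.153779536804805
[ 0.4993 -0.3027]
[[0.4804 0.2821]]
```

```bash
python3 -m inch '[[[0.0121,0.0202,-0.03],0,1],[[0.0121,0.0202,-0.03],0,1],[[0,0,-0.04],0,1],[[0,0,-0.04],0,1],[[0,0,-0.04],0,1]]'
python3 -m inch '[[[0,0,-0.04],0,1],[[0,0,-0.03],0,1],[[0,0,-0.03],0,1],[[0,0,-0.025],0,1],[[0,0,0],0,1]]'
python3 - <<'E'
from h import *
s=robot.sense();print(s["t"],s["position"],s["tcp_rot"])
i=robot.camera_info("wrist");im=robot.grab_frame("wrist")
cv2.imwrite("pics/w2.png",im[:,:,::-1])
E
```

```text
t: 3.28
position: [0.5647, 0.0097, 0.1638]
tcp_rot: [180.0, -0.1, -5.1]
force: [0.5, -0.7, 0.2]
finger_gap: 0.0855
grasp_force: 0.0
t: 3.7
position: [0.5602, 0.0101, 0.0347]
tcp_rot: [-179.9, 0.6, -5.2]
force: [-0.8, -0.4, -0.2]
finger_gap: 0.0851
grasp_force: 0.0
3.7 [0.56016588 0.01008869 0.03467214] [-179.94458094    0.63701948   -5.17156389]
```

View pics/w2.png

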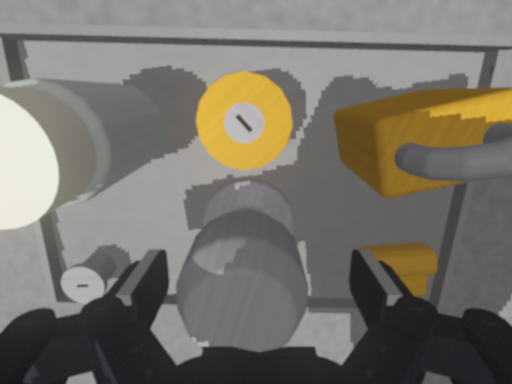

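```bash
python3 -m inch '[[[0.006,0.0045,0.004],0,1],[[0,0,0],0,1],[[0,0,0],0,1]]'
python3 -m inch '[[[0,0,0],0,-1],[[0,0,0],0,-1],[[0,0,0],0,-1],[[0,0,0],0,-1],[[0,0,0],0,-1]]'
python3 -m inch '[[[0,0,0],0,-1],[[0,0,0],0,-1],[[0,0,0],0,-1],[[0,0,0],0,-1],[[0,0,0],0,-1]]'
```

```text
t: 4.0
position: [0.5735, 0.0147, 0.0473]
tcp_rot: [180.0, -0.3, -5.0]
force: [-0.6, -0.4, 1.1]
finger_gap: 0.0854
grasp_force: 0.0
t: 4.42
position: [0.5716, 0.0151, 0.0452]
tcp_rot: [-180.0, -0.1, -5.1]
force: [-0.7, 1.7, 5.9]
finger_gap: 0.0481
grasp_force: 62.9
t: 4.83
position: [0.5716, 0.0151, 0.0452]
tcp_rot: [-180.0, -0.1, -5.0]
force: [-0.1, 1.4, 5.6]
finger_gap: 0.0484
grasp_force: 63.0
```

```bash
python3 -m inch '[[[0,0,0.02],0,-1],[[0,0,0.03],0,-1],[[0,0,0.04],0,-1],[[0,0,0.03],0,-1],[[0,-0.01,0],0,-1]]'
python3 -m inch '[[[-0.01,-0.02,0],0.0213,-1],[[-0.0136,-0.03,0],0.0213,-1],[[-0.0136,-0.0327,0],0.0213,-1],[[-0.0136,-0.0327,0],0.0213,-1],[[-0.0136,-0.0327,0],0.0213,-1]]'
python3 -m inch '[[[-0.0136,-0.0327,0],0.0213,-1],[[-0.0136,-0.0327,0],0.0213,-1],[[-0.0136,-0.0327,0],0.0213,-1],[[-0.0136,-0.0327,0],0.0213,-1],[[-0.0136,-0.03,0],0.0213,-1]]'
python3 -m inch '[[[-0.0036,-0.0082,0],0,-1],[[0,0,-0.02],0,-1],[[0,0,-0.03],0,-1],[[0,0,0],0,-1],[[0,0,0],0,-1]]'
```

```text
t: 5.25
position: [0.5745, 0.0054, 0.1709]
tcp_rot: [180.0, -0.6, -5.0]
force: [2.1, 0.2, -2.1]
finger_gap: 0.0482
grasp_force: 63.7
t: 5.67
position: [0.5043, -0.1439, 0.1619]
tcp_rot: [-179.9, 0.2, 1.1]
force: [0.9, -0.4, -3.7]
finger_gap: 0.048
grasp_force: 63.6
t: 6.08
position: [0.4364, -0.3049, 0.162]
tcp_rot: [-179.9, 0.1, 7.2]
force: [0.6, -1.0, -3.8]
finger_gap: 0.0482
grasp_force: 63.6
t: 6.5
position: [0.4331, -0.3099, 0.1112]
tcp_rot: [-179.6, 0.2, 7.1]
force: [-1.4, -0.7, -3.3]
finger_gap: 0.0482
grasp_force: 64.1
```

```bash
python3 -m inch '[[[0,0,-0.025],0,-1],[[0,0,-0.025],0,-1],[[0,0,-0.012],0,-1],[[0,0,-0.003],0,-1],[[0,0,0],0,-1]]'
python3 -m inch '[[[0,0,0],0,-1],[[0,0,-0.002],0,-1],[[0,0,-0.003],0,-1],[[0,0,0],0,-1],[[0,0,0],0,-1]]'
```

```text
t: 6.92
position: [0.435, -0.3118, 0.0493]
tcp_rot: [-180.0, 0.0, 7.2]
force: [-0.2, 0.1, -4.1]
finger_gap: 0.0481
grasp_force: 64.1
t: 7.33
position: [0.4351, -0.3121, 0.0446]
tcp_rot: [180.0, -0.0, 7.2]
force: [-0.3, 0.4, -3.3]
finger_gap: 0.0483
grasp_force: 64.2
```

```bash
python3 -m inch '[[[0,0,-0.0015],0,-1],[[0,0,0],0,-1],[[0,0,0],0,1],[[0,0,0],0,1],[[0,0,0],0,1]]'
python3 -m inch '[[[0,0,0],0,1],[[0,0,0.03],0,1],[[0,0,0.04],0,1],[[0,0,0.04],0,1],[[0,0,0.01],0,1]]'
python3 -m inch '[[[0.0161,0.0324,0],0.1117,1],[[0.0161,0.0324,0],0.1117,1],[[0.0161,0.0324,0],0.1117,1],[[0.0161,0.0324,0],0.1117,1],[[0.0161,0.0324,0],0.1117,1]]'
python3 -m inch '[[[0.0161,0.0324,0],0.1117,1],[[0.0161,0.0324,0],0.1117,1],[[0.0161,0.0324,0],0.1117,1],[[0.0161,0.0324,0],0.1117,1],[[0.0161,0.0324,0],0.1117,1]]'
python3 -m inch '[[[0.0161,0.0324,0],0.1117,1],[[0.0161,0.0324,0],0.1117,1],[[0,0,0],0,1],[[0,0,0],0,1],[[0,0,0],0,1]]'
python3 - <<'E'
from h import *
im=robot.grab_frame("wrist")
cv2.imwrite("pics/w3.png",im[:,:,::-1])
im=robot.grab_frame("top");cv2.imwrite("pics/top3.png",im[:,:,::-1])
for n in ["knob_mid","can_mid"]: print([([round(float(v)) for v in d["box"]],round(d["confidence"],2)) for d in robot.find_in("top",n)])
E
```

```text
t: 7.75
position: [0.4354, -0.3125, 0.0433]
tcp_rot: [179.9, -0.0, 7.1]
force: [1.1, -0.1, 1.0]
finger_gap: 0.0822
grasp_force: 0.0
t: 8.17
position: [0.4376, -0.3149, 0.1699]
tcp_rot: [179.5, -0.4, 7.2]
force: [0.1, -1.2, 0.9]
finger_gap: 0.0855
grasp_force: 0.0
t: 8.58
position: [0.516, -0.1486, 0.1628]
tcp_rot: [180.0, -0.0, 39.4]
force: [0.1, -0.7, -0.6]
finger_gap: 0.0856
grasp_force: 0.0
t: 9.0
position: [0.5965, 0.0137, 0.1626]
tcp_rot: [180.0, 0.0, 71.5]
force: [0.9, -0.4, 1.0]
finger_gap: 0.0855
grasp_force: 0.0
t: 9.42
position: [0.6279, 0.0765, 0.1623]
tcp_rot: [-180.0, 0.0, 83.9]
force: [-1.1, -0.5, 0.4]
finger_gap: 0.0858
grasp_force: 0.0
[([242, 87, 271, 125], 0.92), ([389, 256, 424, 285], 0.65)]
[]
```

View pics/w3.png

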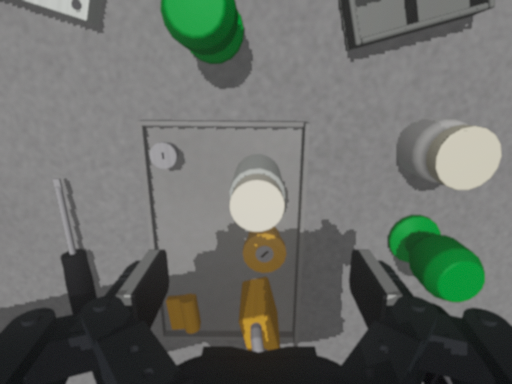

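View pics/top3.png

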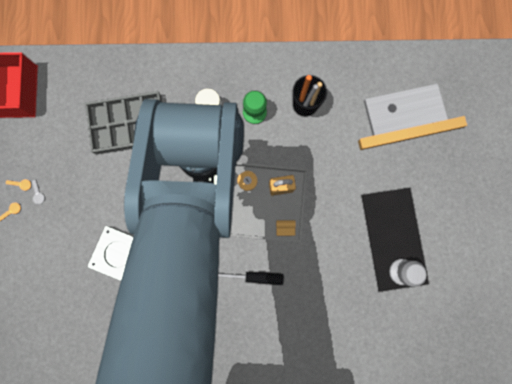

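```bash
python3 -m inch '[[[0,0,-0.04],0,1],[[0,0,-0.04],0,1],[[0,0,-0.03],0,1],[[0,0,-0.012],0,1],[[0,0,0],0,1]]'
python3 -m inch '[[[0,0,0],0,1],[[0,0,0],0,1],[[0,0,0],0,-1],[[0,0,0],0,-1],[[0,0,0],0,-1]]'
python3 -m inch '[[[0,0,0],0,-1],[[0,0,0],0,-1],[[0,0,0],0,-1],[[0,0,0],0,-1],[[0,0,0],0,-1]]'
```

```text
t: 10.03
position: [0.6254, 0.0761, 0.0372]
tcp_rot: [-179.6, 0.0, 83.9]
force: [-0.1, 0.7, 0.1]
finger_gap: 0.0855
grasp_force: 0.0
t: 10.45
position: [0.6292, 0.0767, 0.0424]
tcp_rot: [179.8, -0.0, 84.0]
force: [-0.5, 0.5, -0.4]
finger_gap: 0.0515
grasp_force: 0.0
t: 10.87
position: [0.6293, 0.0768, 0.0424]
tcp_rot: [179.9, -0.0, 84.0]
force: [-1.0, -0.8, 6.3]
finger_gap: 0.0434
grasp_force: 61.6
```

```bash
python3 -m inch '[[[0,0,0.02],0,-1],[[0,0,0.03],0,-1],[[0,0,0.04],0,-1],[[0,0,0.03],0,-1],[[-0.005,-0.015,0],-0.06,-1]]'
python3 -m inch '[[[-0.01075,-0.0317,0],-0.1117,-1],[[-0.01075,-0.0317,0],-0.1117,-1],[[-0.01075,-0.0317,0],-0.1117,-1],[[-0.01075,-0.0317,0],-0.1117,-1],[[-0.01075,-0.0317,0],-0.1117,-1]]'
python3 -m inch '[[[-0.01075,-0.0317,0],-0.1117,-1],[[-0.01075,-0.0317,0],-0.1117,-1],[[-0.01075,-0.0317,0],-0.1117,-1],[[-0.01075,-0.0317,0],-0.1117,-1],[[-0.01075,-0.0317,0],-0.1117,-1]]'
python3 -m inch '[[[-0.01075,-0.0317,0],-0.1117,-1],[[-0.006,-0.016,0],-0.051,-1],[[0,0,-0.01],0,-1],[[0,0,-0.03],0,-1],[[0,0,0],0,-1]]'
python3 -m inch '[[[0,0,-0.03],0,-1],[[0,0,-0.025],0,-1],[[0,0,-0.012],0,-1],[[0,0,-0.005],0,-1],[[0,0,0],0,-1]]'
python3 -m inch '[[[0,0,0],0,-1],[[0,0,-0.003],0,-1],[[0,0,-0.003],0,-1],[[0,0,0],0,-1],[[0,0,0],0,-1]]'
```

```text
t: 11.28
position: [0.6278, 0.0631, 0.1691]
tcp_rot: [179.2, -0.1, 80.6]
force: [0.8, -1.2, -0.2]
finger_gap: 0.0433
grasp_force: 61.6
t: 11.7
position: [0.5683, -0.0978, 0.1604]
tcp_rot: [-180.0, 0.0, 48.2]
force: [1.8, -0.4, -1.7]
finger_gap: 0.0434
grasp_force: 61.5
t: 12.12
position: [0.5146, -0.2564, 0.1604]
tcp_rot: [-180.0, 0.0, 16.2]
force: [0.6, 0.2, -0.8]
finger_gap: 0.0432
grasp_force: 61.5
t: 12.53
position: [0.4959, -0.3, 0.1149]
tcp_rot: [-179.5, 0.4, 7.2]
force: [-0.5, 1.2, -3.1]
finger_gap: 0.0436
grasp_force: 61.6
t: 12.95
position: [0.4986, -0.3019, 0.0479]
tcp_rot: [-179.9, 0.1, 7.3]
force: [-1.1, 0.3, -1.1]
finger_gap: 0.0433
grasp_force: 61.6
t: 13.37
position: [0.4991, -0.3031, 0.0431]
tcp_rot: [180.0, -0.0, 7.2]
force: [-0.8, -0.1, -2.2]
finger_gap: 0.0433
grasp_force: 61.7
```

```bash
python3 -m inch '[[[0,0,-0.002],0,-1],[[0,0,0],0,-1],[[0,0,0],0,1],[[0,0,0],0,1],[[0,0,0],0,1]]'
python3 -m inch '[[[0,0,0],0,1],[[0,0,0.03],0,1],[[0,0,0.04],0,1],[[0,0,0.04],0,1],[[0,0,0.01],0,1]]'
python3 -m inch '[[[0.0082,0.0173,0],0.1134,1],[[0.0082,0.0173,0],0.1134,1],[[0.0082,0.0173,0],0.1134,1],[[0.0082,0.0173,0],0.1134,1],[[0.0082,0.0173,0],0.1134,1]]'
python3 -m inch '[[[0.0082,0.0173,0],0.1134,1],[[0.0082,0.0173,0],0.1134,1],[[0.0082,0.0173,0],0.1134,1],[[0.0082,0.0173,0],0.1134,1],[[0.0082,0.0173,0],0.1134,1]]'
python3 -m inch '[[[0.0082,0.0173,0],0.1134,1],[[0.0082,0.0173,0],0.1134,1],[[0.0082,0.0173,0],0.1134,1],[[0.0082,0.0173,0],0.1134,1],[[0,0,0],0,1]]'
python3 -m inch '[[[0,0,0],0,1],[[0,0,0],0,1]]'
python3 - <<'E'
from h import *
im=robot.grab_frame("wrist")
cv2.imwrite("pics/w4.png",im[:,:,::-1])
E
```

```text
t: 13.78
position: [0.499, -0.303, 0.0408]
tcp_rot: [180.0, -0.0, 7.2]
force: [0.3, 1.0, 0.1]
finger_gap: 0.0773
grasp_force: 0.0
t: 14.2
position: [0.5018, -0.3054, 0.1682]
tcp_rot: [179.5, -0.4, 7.2]
force: [1.0, -0.1, 1.0]
finger_gap: 0.0856
grasp_force: 0.0
t: 14.62
position: [0.5401, -0.2156, 0.1605]
tcp_rot: [-180.0, 0.0, 40.0]
force: [-0.0, -0.7, -0.4]
finger_gap: 0.0853
grasp_force: 0.0
t: 15.03
position: [0.5811, -0.129, 0.1605]
tcp_rot: [-180.0, -0.0, 72.5]
force: [-0.1, 0.1, -0.3]
finger_gap: 0.0848
grasp_force: 0.0
t: 15.45
position: [0.6145, -0.0581, 0.1605]
tcp_rot: [180.0, -0.0, 98.5]
force: [-0.8, 0.5, -0.8]
finger_gap: 0.0856
grasp_force: 0.0
t: 15.62
position: [0.6134, -0.0611, 0.1605]
tcp_rot: [-180.0, 0.0, 98.1]
force: [0.2, -0.1, -0.8]
finger_gap: 0.0853
grasp_force: 0.0
```

View pics/w4.png

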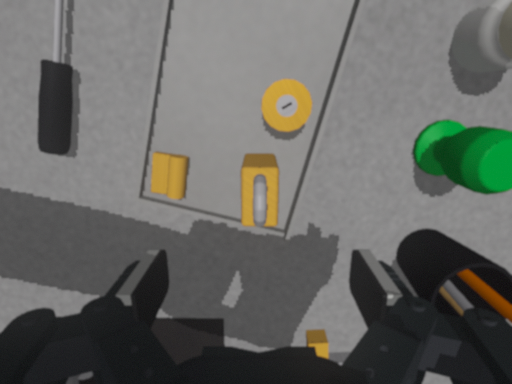

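```bash
python3 -m inch '[[[0,0,-0.04],0,1],[[0,0,-0.04],0,1],[[0,0,-0.03],0,1],[[0,0,-0.0145],0,1],[[0,0,0],0,1]]'
python3 -m inch '[[[0,0,0],0,1],[[0,0,0],0,1],[[0,0,0],0,-1],[[0,0,0],0,-1],[[0,0,0],0,-1]]'
python3 -m inch '[[[0,0,0],0,-1],[[0,0,0],0,-1],[[0,0,0],0,-1],[[0,0,0],0,-1],[[0,0,0],0,-1]]'
```

```text
t: 16.08
position: [0.6105, -0.0608, 0.0322]
tcp_rot: [-179.6, -0.2, 98.1]
force: [0.2, 0.8, 0.9]
finger_gap: 0.0854
grasp_force: 0.0
t: 16.5
position: [0.6148, -0.061, 0.0379]
tcp_rot: [179.9, 0.1, 98.2]
force: [-0.7, -1.0, 0.1]
finger_gap: 0.052
grasp_force: 0.0
t: 16.92
position: [0.6143, -0.0609, 0.037]
tcp_rot: [179.9, 0.0, 98.2]
force: [-1.4, 0.2, 6.0]
finger_gap: 0.0293
grasp_force: 60.7
```

```bash
python3 -m inch '[[[0,0,0.02],0,-1],[[0,0,0.03],0,-1],[[0,0,0.04],0,-1],[[0,0,0.04],0,-1],[[0,0,0],0,-1]]'
python3 -m inch '[[[-0.0033,-0.01665,0],-0.1134,-1],[[-0.0033,-0.01665,0],-0.1134,-1],[[-0.0033,-0.01665,0],-0.1134,-1],[[-0.0033,-0.01665,0],-0.1134,-1],[[-0.0033,-0.01665,0],-0.1134,-1]]'
python3 -m inch '[[[-0.0033,-0.01665,0],-0.1134,-1],[[-0.0033,-0.01665,0],-0.1134,-1],[[-0.0033,-0.01665,0],-0.1134,-1],[[-0.0033,-0.01665,0],-0.1134,-1],[[-0.0033,-0.01665,0],-0.1134,-1]]'
python3 -m inch '[[[-0.0033,-0.01665,0],-0.1134,-1],[[-0.0033,-0.01665,0],-0.1134,-1],[[-0.0033,-0.01665,0],-0.1134,-1],[[-0.0033,-0.01665,0],-0.1134,-1],[[0,0,-0.02],0,-1]]'
python3 -m inch '[[[0,0,-0.03],0,-1],[[0,0,-0.03],0,-1],[[0,0,-0.025],0,-1],[[0,0,-0.015],0,-1],[[0,0,-0.005],0,-1]]'
python3 -m inch '[[[0,0,0],0,-1],[[0,0,-0.002],0,-1],[[0,0,-0.002],0,-1],[[0,0,0],0,-1],[[0,0,0],0,-1]]'
```

```text
t: 17.33
position: [0.6182, -0.0619, 0.1749]
tcp_rot: [179.3, 0.3, 98.2]
force: [1.5, -0.8, -2.0]
finger_gap: 0.0292
grasp_force: 60.4
t: 17.75
position: [0.5959, -0.1442, 0.1641]
tcp_rot: [-179.8, 0.0, 65.4]
force: [-0.1, -0.4, -3.4]
finger_gap: 0.0295
grasp_force: 60.0
t: 18.17
position: [0.5795, -0.2274, 0.1641]
tcp_rot: [-179.8, 0.1, 32.9]
force: [0.4, 0.3, -3.8]
finger_gap: 0.0294
grasp_force: 60.0
t: 18.58
position: [0.5685, -0.298, 0.1488]
tcp_rot: [179.7, -0.2, 6.8]
force: [0.7, 0.3, -0.8]
finger_gap: 0.0295
grasp_force: 60.3
t: 19.0
position: [0.5648, -0.2918, 0.0364]
tcp_rot: [-179.7, 0.3, 7.2]
force: [-0.2, 0.3, -2.9]
finger_gap: 0.0294
grasp_force: 60.1
t: 19.42
position: [0.5683, -0.2943, 0.0386]
tcp_rot: [179.9, -0.1, 7.2]
force: [-0.5, -0.4, -2.3]
finger_gap: 0.0289
grasp_force: 60.1
```

```bash
python3 -m inch '[[[0,0,-0.003],0,-1],[[0,0,0],0,-1],[[0,0,0],0,1],[[0,0,0],0,1],[[0,0,0],0,1]]'
python3 -m inch '[[[0,0,0],0,1],[[0,0,0.03],0,1],[[0,0,0.04],0,1],[[0,0,0.04],0,1],[[0,0,0.01],0,1]]'
python3 -m inch '[[[0.0065,0.0337,0],-0.0256,1],[[0.0065,0.0337,0],-0.0256,1],[[0.0065,0.0337,0],-0.0256,1],[[0.0065,0.0337,0],-0.0256,1],[[0.0065,0.0337,0],-0.0256,1]]'
python3 -m inch '[[[0.0065,0.0337,0],-0.0256,1],[[0.0065,0.0337,0],-0.0256,1],[[0.0065,0.0337,0],-0.0256,1],[[0.0065,0.0337,0],-0.0256,1],[[0,0,-0.04],0,1]]'
python3 -m inch '[[[0,0,0],0,1],[[0,0,0],0,1]]'
python3 - <<'E'
from h import *
np.set_printoptions(precision=4,suppress=True)
i=robot.camera_info("wrist");im=robot.grab_frame("wrist")
cv2.imwrite("pics/w5.png",im[:,:,::-1])
for d in robot.find_in("wrist","cylinder_mid"):print(d)
im=robot.grab_frame("top");cv2.imwrite("pics/top5.png",im[:,:,::-1])
E
```

```text
t: 19.83
position: [0.5677, -0.294, 0.0346]
tcp_rot: [180.0, -0.0, 7.2]
force: [-0.7, -0.8, 0.2]
finger_gap: 0.0643
grasp_force: 0.0
t: 20.25
position: [0.5706, -0.2961, 0.1621]
tcp_rot: [179.5, -0.5, 7.2]
force: [0.9, -0.5, 2.4]
finger_gap: 0.0853
grasp_force: 0.0
t: 20.67
position: [0.6001, -0.1239, 0.1543]
tcp_rot: [180.0, -0.0, -0.2]
force: [0.5, -0.5, -0.6]
finger_gap: 0.0854
grasp_force: 0.0
t: 21.08
position: [0.6327, 0.0139, 0.1228]
tcp_rot: [-180.0, -1.0, -5.7]
force: [1.1, 0.2, 1.8]
finger_gap: 0.085
grasp_force: 0.0
t: 21.25
position: [0.6243, 0.0101, 0.1121]
tcp_rot: [-180.0, 0.3, -6.0]
force: [-0.2, -0.9, 0.5]
finger_gap: 0.0853
grasp_force: 0.0
{'box': [230.9, 171.6, 288.9, 230.7], 'confidence': 0.7}
```

View pics/w5.png

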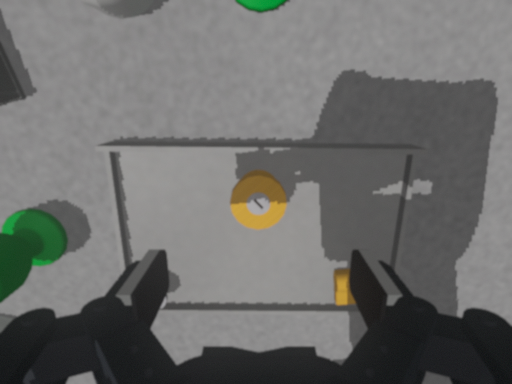

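View pics/top5.png

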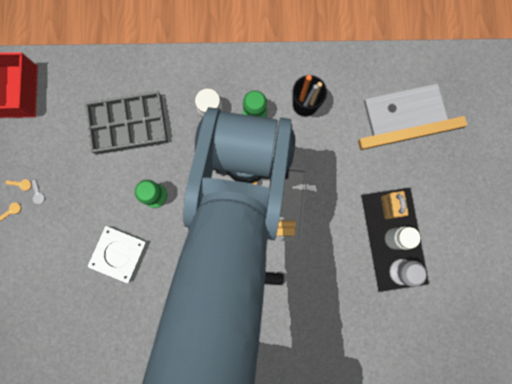

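```bash
python3 -m inch '[[[0,0,-0.03],0,1],[[0,0,-0.03],0,1],[[0,0,-0.02],0,1],[[0,0,-0.01],0,1],[[0,0,-0.005],0,1]]'
python3 -m inch '[[[0,0,-0.004],0,1],[[0,0,-0.003],0,1],[[0,0,0],0,1],[[0,0,0],0,1],[[0,0,0],0,1]]'
```

```text
t: 21.82
position: [0.626, 0.0087, 0.0189]
tcp_rot: [-180.0, 0.0, -6.1]
force: [-0.4, 0.4, -0.5]
finger_gap: 0.0854
grasp_force: 0.0
t: 22.23
position: [0.6268, 0.0093, 0.0134]
tcp_rot: [180.0, -0.1, -6.0]
force: [0.7, 0.6, 0.0]
finger_gap: 0.0856
grasp_force: 0.0
```

```bash
python3 -m inch '[[[0,0,-0.002],0,1],[[0,0,0],0,-1],[[0,0,0],0,-1],[[0,0,0],0,-1],[[0,0,0],0,-1]]'
python3 -m inch '[[[0,0,0],0,-1],[[0,0,0],0,-1],[[0,0,0],0,-1],[[0,0,0],0,-1],[[0,0,0],0,-1]]'
```

```text
t: 22.65
position: [0.6262, 0.0094, 0.0106]
tcp_rot: [180.0, -0.0, -6.0]
force: [0.7, -1.6, 1.2]
finger_gap: 0.0401
grasp_force: 60.7
t: 23.07
position: [0.6264, 0.0094, 0.0107]
tcp_rot: [180.0, -0.0, -6.0]
force: [0.5, 0.5, 3.3]
finger_gap: 0.0399
grasp_force: 60.3
```

```bash
python3 -m inch '[[[0,0,0.02],0,-1],[[0,0,0.03],0,-1],[[0,0,0.04],0,-1],[[0,0,0.04],0,-1],[[0,0,0.02],0,-1]]'
python3 -m inch '[[[-0.0146,0.02735,0],0,-1],[[-0.0146,0.02735,0],0,-1],[[-0.0146,0.02735,0],0,-1],[[-0.0146,0.02735,0],0,-1],[[-0.0146,0.02735,0],0,-1]]'
python3 -m inch '[[[-0.0146,0.02735,0],0,-1],[[-0.0146,0.02735,0],0,-1],[[-0.0146,0.02735,0],0,-1],[[-0.0146,0.02735,0],0,-1],[[-0.0146,0.02735,0],0,-1]]'
python3 -m inch '[[[0,0,-0.02],0,-1],[[0,0,-0.03],0,-1],[[0,0,-0.03],0,-1],[[0,0,0],0,-1],[[0,0,0],0,-1]]'
python3 - <<'E'
from h import *
np.set_printoptions(precision=4,suppress=True)
i=robot.camera_info("wrist");im=robot.grab_frame("wrist");print(robot.sense()["position"],proj("",[.4803,.2825,.02],i))
cv2.imwrite("pics/w6.png",im[:,:,::-1])
E
```

```text
t: 23.48
position: [0.6276, 0.0093, 0.1648]
tcp_rot: [180.0, -0.3, -6.0]
force: [1.5, -0.2, -1.1]
finger_gap: 0.0402
grasp_force: 60.7
t: 23.9
position: [0.5512, 0.1472, 0.1591]
tcp_rot: [180.0, 0.1, -6.0]
force: [0.2, 0.6, -2.2]
finger_gap: 0.0401
grasp_force: 60.8
t: 24.32
position: [0.4782, 0.2839, 0.1592]
tcp_rot: [180.0, 0.1, -6.0]
force: [0.8, -0.4, -1.6]
finger_gap: 0.04
grasp_force: 60.8
t: 24.73
position: [0.4779, 0.2822, 0.0781]
tcp_rot: [179.9, 0.3, -6.0]
force: [0.7, 0.3, -1.4]
finger_gap: 0.04
grasp_force: 61.0
[0.4798 0.2828 0.0803] [[257.8366 209.2434]]
```

View pics/w6.png

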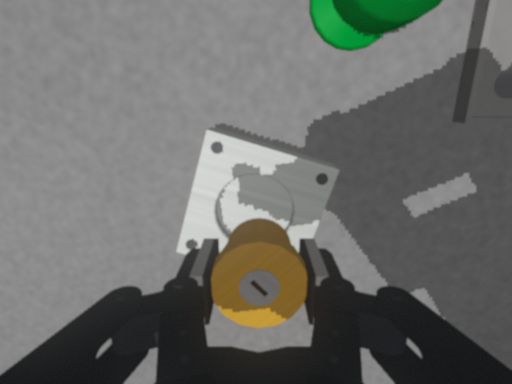

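```bash
python3 -m inch '[[[0,0.001,-0.02],0,-1],[[0,0,-0.02],0,-1],[[0,0,-0.01],0,-1],[[0,0,-0.006],0,-1],[[0,0,-0.003],0,-1]]'
python3 -m inch '[[[0,0,0],0,-1],[[0,0,0],0,-1],[[0,0,-0.002],0,-1],[[0,0,0],0,-1],[[0,0,0],0,-1]]'
```

```text
t: 25.2
position: [0.4806, 0.284, 0.0218]
tcp_rot: [-180.0, -0.0, -6.0]
force: [-0.1, 1.0, -2.2]
finger_gap: 0.0399
grasp_force: 61.0
t: 25.62
position: [0.4803, 0.284, 0.0197]
tcp_rot: [-180.0, -0.0, -6.0]
force: [0.3, -0.2, -2.0]
finger_gap: 0.0402
grasp_force: 61.0
```

```bash
python3 -m inch '[[[0,0,-0.001],0,-1],[[0,0,0],0,-1],[[0,0,0],0,1],[[0,0,0],0,1],[[0,0,0],0,1]]'
python3 -m inch '[[[0,0,0],0,1],[[0,0,0.03],0,1],[[0,0,0.04],0,1],[[0,0,0.04],0,1],[[0,0,0.03],0,1]]'
python3 -m inch '[[[0,0,0],0,1],[[0,0,0],0,1]]'
python3 - <<'E'
from h import *
im=robot.grab_frame("wrist")
cv2.imwrite("pics/w7.png",im[:,:,::-1])
E
```

```text
t: 26.03
position: [0.4802, 0.284, 0.0185]
tcp_rot: [-180.0, -0.0, -6.0]
force: [-0.7, 0.4, 0.2]
finger_gap: 0.0747
grasp_force: 0.0
t: 26.45
position: [0.4808, 0.2842, 0.1616]
tcp_rot: [-179.9, -0.2, -6.0]
force: [1.2, 0.7, 0.9]
finger_gap: 0.0849
grasp_force: 0.0
t: 26.62
position: [0.4815, 0.2845, 0.1608]
tcp_rot: [-179.9, -0.3, -6.0]
force: [-0.4, 0.0, -0.6]
finger_gap: 0.0855
grasp_force: 0.0
```

View pics/w7.png

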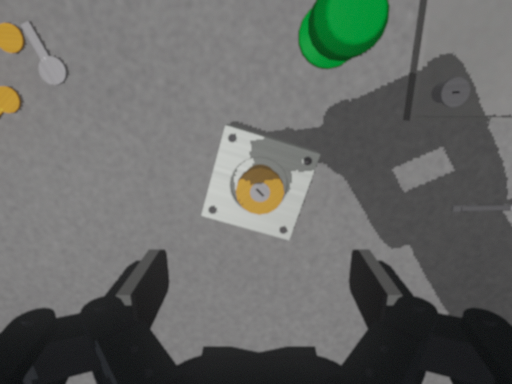

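```bash
python3 -m inch '[[[0.00125,-0.03913,0],0.0154,1],[[0.00125,-0.03913,0],0.0154,1],[[0.00125,-0.03913,0],0.0154,1],[[0.00125,-0.03913,0],0.0154,1],[[0.00125,-0.03913,0],0.0154,1]]'
python3 -m inch '[[[0.00125,-0.03913,0],0.0154,1],[[0.00125,-0.03913,0],0.0154,1],[[0.00125,-0.03913,0],0.0154,1],[[0.00125,-0.03913,0],0.0154,1],[[0.00125,-0.03913,0],0.0154,1]]'
python3 -m inch '[[[0.00125,-0.03913,0],0.0154,1],[[0.00125,-0.03913,0],0.0154,1],[[0.00125,-0.03913,0],0.0154,1],[[0.00125,-0.03913,0],0.0154,1],[[0.00125,-0.03913,0],0.0154,1]]'
python3 -m inch '[[[0,0,0],0,1],[[0,0,0],0,1],[[0,0,0],0,1]]'
```

```text
t: 27.08
position: [0.4845, 0.0868, 0.1559]
tcp_rot: [-180.0, 0.2, -1.5]
force: [0.9, 0.6, 0.5]
finger_gap: 0.0853
grasp_force: 0.0
t: 27.5
position: [0.4908, -0.1087, 0.1559]
tcp_rot: [-179.9, 0.2, 2.8]
force: [1.2, 0.6, 0.0]
finger_gap: 0.0858
grasp_force: 0.0
t: 27.92
position: [0.4973, -0.304, 0.1555]
tcp_rot: [-179.8, 0.2, 7.2]
force: [1.4, 0.3, -0.2]
finger_gap: 0.0851
grasp_force: 0.0
t: 28.17
position: [0.4977, -0.302, 0.156]
tcp_rot: [-179.8, 0.2, 7.2]
force: [0.1, -0.1, -1.0]
finger_gap: 0.0852
grasp_force: 0.0
```

```bash
python3 -m inch '[[[0.0012,-0.001,-0.04],0,1],[[0,0,-0.04],0,1],[[0,0,-0.02],0,1],[[0,0,-0.01],0,1],[[0,0,-0.005],0,1]]'
python3 -m inch '[[[0,0,0],0,1],[[0,0,0],0,1],[[0,0,0],0,-1],[[0,0,0],0,-1],[[0,0,0],0,-1]]'
python3 -m inch '[[[0,0,0],0,-1],[[0,0,0],0,-1],[[0,0,0],0,-1],[[0,0,0],0,-1],[[0,0,0],0,-1]]'
```

```text
t: 28.58
position: [0.4989, -0.3016, 0.0409]
tcp_rot: [-179.8, 0.2, 7.3]
force: [-0.3, -0.6, -0.8]
finger_gap: 0.085
grasp_force: 0.0
t: 29.0
position: [0.5007, -0.3046, 0.0447]
tcp_rot: [179.9, -0.1, 7.2]
force: [-0.5, 0.3, 0.3]
finger_gap: 0.0514
grasp_force: 0.0
t: 29.42
position: [0.5007, -0.3046, 0.0448]
tcp_rot: [179.9, -0.1, 7.2]
force: [-0.7, 1.4, 6.5]
finger_gap: 0.0434
grasp_force: 61.3
```

```bash
python3 -m inch '[[[0,0,0.02],0,-1],[[0,0,0.03],0,-1],[[0,0,0.04],0,-1],[[0,0,0.03],0,-1],[[0.005,0.016,0],0.06,-1]]'
python3 -m inch '[[[0.01067,0.0319,0],0.1117,-1],[[0.01067,0.0319,0],0.1117,-1],[[0.01067,0.0319,0],0.1117,-1],[[0.01067,0.0319,0],0.1117,-1],[[0.01067,0.0319,0],0.1117,-1]]'
python3 -m inch '[[[0.01067,0.0319,0],0.1117,-1],[[0.01067,0.0319,0],0.1117,-1],[[0.01067,0.0319,0],0.1117,-1],[[0.01067,0.0319,0],0.1117,-1],[[0.01067,0.0319,0],0.1117,-1]]'
python3 -m inch '[[[0.01067,0.0319,0],0.1117,-1],[[0.0057,0.016,0],0.052,-1],[[0,0,0],0,-1],[[0,0,-0.03],0,-1],[[0,0,-0.02],0,-1]]'
python3 -m inch '[[[0,0,0],0,-1],[[0,0,0],0,-1]]'
```

```text
t: 29.83
position: [0.508, -0.2927, 0.1716]
tcp_rot: [179.3, -0.5, 10.6]
force: [1.2, -0.2, -0.4]
finger_gap: 0.0432
grasp_force: 61.6
t: 30.25
position: [0.5583, -0.127, 0.1631]
tcp_rot: [-180.0, 0.0, 43.0]
force: [0.4, -0.7, -1.2]
finger_gap: 0.0429
grasp_force: 61.5
t: 30.67
position: [0.6117, 0.0326, 0.163]
tcp_rot: [-180.0, 0.0, 75.0]
force: [0.7, -0.6, -0.9]
finger_gap: 0.043
grasp_force: 61.5
t: 31.08
position: [0.6281, 0.0786, 0.1128]
tcp_rot: [179.9, 0.0, 84.0]
force: [-0.5, -0.4, -1.8]
finger_gap: 0.0433
grasp_force: 61.6
t: 31.25
position: [0.6268, 0.0782, 0.1119]
tcp_rot: [-179.8, 0.0, 84.0]
force: [-0.2, -0.3, -1.7]
finger_gap: 0.0431
grasp_force: 61.5
```

```bash
python3 -m inch '[[[0.0005,0,-0.03],0,-1],[[0,0,-0.02],0,-1],[[0,0,-0.01],0,-1],[[0,0,-0.003],0,-1],[[0,0,0],0,-1]]'
python3 -m inch '[[[0,0,0],0,-1],[[0,0,-0.002],0,-1],[[0,0,0],0,-1],[[0,0,0],0,-1]]'
```

```text
t: 31.67
position: [0.6289, 0.0785, 0.0509]
tcp_rot: [180.0, -0.0, 84.0]
force: [0.0, -1.1, -1.5]
finger_gap: 0.0432
grasp_force: 61.6
t: 32.0
position: [0.6291, 0.0789, 0.0492]
tcp_rot: [179.9, -0.0, 84.0]
force: [-0.3, -0.7, -1.7]
finger_gap: 0.0429
grasp_force: 61.6
```

```bash
python3 -m inch '[[[0,0,-0.002],0,-1],[[0,0,-0.0015],0,-1],[[0,0,0],0,-1],[[0,0,0],0,-1]]'
python3 -m inch '[[[0,0,0],0,1],[[0,0,0],0,1],[[0,0,0],0,1],[[0,0,0],0,1],[[0,0,0.03],0,1]]'
python3 -m inch '[[[0,0,0.04],0,1],[[0,0,0.04],0,1],[[0,0,0.005],0,1],[[-0.0051,-0.0311,0],-0.1117,1],[[-0.0051,-0.0311,0],-0.1117,1]]'
python3 -m inch '[[[-0.0051,-0.0311,0],-0.1117,1],[[-0.0051,-0.0311,0],-0.1117,1],[[-0.0051,-0.0311,0],-0.1117,1],[[-0.0051,-0.0311,0],-0.1117,1],[[-0.0051,-0.0311,0],-0.1117,1]]'
python3 -m inch '[[[-0.0051,-0.0311,0],-0.1117,1],[[-0.0051,-0.0311,0],-0.1117,1],[[-0.0051,-0.0311,0],-0.1117,1],[[-0.0051,-0.0311,0],-0.1117,1],[[-0.0051,-0.0311,0],-0.1117,1]]'
python3 -m inch '[[[0,0,0],0,1],[[0,0,0],0,1],[[0,0,0],0,1]]'
```

```text
t: 32.33
position: [0.629, 0.0789, 0.0458]
tcp_rot: [180.0, 0.0, 84.0]
force: [-3.2, -0.3, 5.9]
finger_gap: 0.0434
grasp_force: 62.1
t: 32.75
position: [0.6237, 0.079, 0.0685]
tcp_rot: [-179.3, 0.0, 84.0]
force: [-0.5, 0.8, -0.1]
finger_gap: 0.0856
grasp_force: 0.0
t: 33.17
position: [0.6191, 0.0171, 0.1613]
tcp_rot: [179.8, -0.0, 71.1]
force: [0.1, -0.7, -0.2]
finger_gap: 0.0853
grasp_force: 0.0
t: 33.58
position: [0.5924, -0.1403, 0.1596]
tcp_rot: [180.0, -0.0, 38.9]
force: [0.5, 0.5, -0.1]
finger_gap: 0.0853
grasp_force: 0.0
t: 34.0
position: [0.5669, -0.2958, 0.1596]
tcp_rot: [180.0, -0.0, 6.9]
force: [0.0, -0.1, 0.2]
finger_gap: 0.0854
grasp_force: 0.0
t: 34.25
position: [0.5673, -0.2938, 0.1594]
tcp_rot: [-180.0, 0.0, 7.3]
force: [0.8, 0.0, -0.1]
finger_gap: 0.0853
grasp_force: 0.0
```

```bash
python3 -m inch '[[[0,0,-0.04],0,1],[[0,0,-0.04],0,1],[[0,0,-0.025],0,1],[[0,0,-0.0125],0,1],[[0,0,-0.005],0,1]]'
python3 -m inch '[[[0,0,0],0,1],[[0,0,0],0,1],[[0,0,0],0,-1],[[0,0,0],0,-1],[[0,0,0],0,-1]]'
python3 -m inch '[[[0,0,0],0,-1],[[0,0,0],0,-1],[[0,0,0],0,-1],[[0,0,0],0,-1],[[0,0,0],0,-1]]'
```

```text
t: 34.67
position: [0.5663, -0.292, 0.0345]
tcp_rot: [-179.8, 0.2, 7.4]
force: [-0.5, -0.2, 0.0]
finger_gap: 0.0856
grasp_force: 0.0
t: 35.08
position: [0.5682, -0.295, 0.0389]
tcp_rot: [179.9, -0.1, 7.2]
force: [0.7, -0.3, 0.1]
finger_gap: 0.0514
grasp_force: 0.0
t: 35.5
position: [0.5679, -0.2948, 0.0381]
tcp_rot: [179.9, -0.1, 7.2]
force: [-0.5, -0.6, 6.5]
finger_gap: 0.0288
grasp_force: 60.7
```

```bash
python3 -m inch '[[[0,0,0.02],0,-1],[[0,0,0.03],0,-1],[[0,0,0.04],0,-1],[[0,0,0.04],0,-1],[[0,0,0],0,-1]]'
python3 -m inch '[[[0.0033,0.0167,0],0.1134,-1],[[0.0033,0.0167,0],0.1134,-1],[[0.0033,0.0167,0],0.1134,-1],[[0.0033,0.0167,0],0.1134,-1],[[0.0033,0.0167,0],0.1134,-1]]'
python3 -m inch '[[[0.0033,0.0167,0],0.1134,-1],[[0.0033,0.0167,0],0.1134,-1],[[0.0033,0.0167,0],0.1134,-1],[[0.0033,0.0167,0],0.1134,-1],[[0.0033,0.0167,0],0.1134,-1]]'
python3 -m inch '[[[0.0033,0.0167,0],0.1134,-1],[[0.0033,0.0167,0],0.1134,-1],[[0.0033,0.0167,0],0.1134,-1],[[0.0033,0.0167,0],0.1134,-1],[[0,0,0],0,-1]]'
python3 -m inch '[[[0,0,-0.04],0,-1],[[0,0,-0.03],0,-1],[[0,0,-0.025],0,-1],[[0,0,-0.015],0,-1],[[0,0,-0.008],0,-1]]'
python3 -m inch '[[[0,0,0],0,-1],[[0,0,-0.003],0,-1],[[0,0,0],0,-1],[[0,0,0],0,-1],[[0,0,0],0,-1]]'
```

```text
t: 35.92
position: [0.571, -0.2968, 0.176]
tcp_rot: [179.4, -0.6, 7.3]
force: [2.0, -1.4, -1.7]
finger_gap: 0.029
grasp_force: 60.3
t: 36.33
position: [0.5827, -0.2093, 0.165]
tcp_rot: [-179.8, 0.1, 40.0]
force: [0.4, 0.4, -3.8]
finger_gap: 0.0291
grasp_force: 60.2
t: 36.75
position: [0.5992, -0.1259, 0.165]
tcp_rot: [-179.8, -0.0, 72.5]
force: [-0.2, -0.7, -3.0]
finger_gap: 0.0289
grasp_force: 60.2
t: 37.17
position: [0.6125, -0.0574, 0.165]
tcp_rot: [-179.8, -0.2, 98.5]
force: [-0.8, 0.3, -2.4]
finger_gap: 0.0292
grasp_force: 60.1
t: 37.58
position: [0.6103, -0.0601, 0.0446]
tcp_rot: [-179.6, -0.2, 98.1]
force: [-1.1, 0.1, -3.3]
finger_gap: 0.0292
grasp_force: 60.1
t: 38.0
position: [0.6144, -0.0608, 0.0476]
tcp_rot: [179.9, 0.1, 98.2]
force: [0.2, 0.1, -3.2]
finger_gap: 0.029
grasp_force: 60.1
```

```bash
python3 -m inch '[[[0,0,-0.005],0,-1],[[0,0,-0.002],0,-1],[[0,0,0],0,-1],[[0,0,-0.002],0,-1],[[0,0,0],0,-1]]'
python3 -m inch '[[[0,0,0],0,1],[[0,0,0],0,1],[[0,0,0],0,1],[[0,0,0],0,1],[[0,0,0.03],0,1]]'
python3 -m inch '[[[0,0,0.04],0,1],[[0,0,0.04],0,1],[[0,0,0.01],0,1],[[0,0,0],0,1]]'
python3 -m inch '[[[-0.0128,-0.018,0],-0.1134,1],[[-0.0128,-0.018,0],-0.1134,1],[[-0.0128,-0.018,0],-0.1134,1],[[-0.0128,-0.018,0],-0.1134,1],[[-0.0128,-0.018,0],-0.1134,1]]'
python3 -m inch '[[[-0.0128,-0.018,0],-0.1134,1],[[-0.0128,-0.018,0],-0.1134,1],[[-0.0128,-0.018,0],-0.1134,1],[[-0.0128,-0.018,0],-0.1134,1],[[-0.0128,-0.018,0],-0.1134,1]]'
python3 -m inch '[[[-0.0128,-0.018,0],-0.1134,1],[[-0.0128,-0.018,0],-0.1134,1],[[-0.0128,-0.018,0],-0.1134,1],[[-0.0128,-0.018,0],-0.1134,1],[[0,0,0],0,1]]'
python3 -m inch '[[[0,0,0],0,1],[[0,0,0],0,1]]'
```

```text
t: 38.42
position: [0.6139, -0.0606, 0.0391]
tcp_rot: [-180.0, 0.0, 98.2]
force: [-4.9, 0.9, 8.5]
finger_gap: 0.0292
grasp_force: 61.7
t: 38.83
position: [0.609, -0.0593, 0.0614]
tcp_rot: [-179.4, -0.3, 98.2]
force: [-0.6, 0.4, -1.2]
finger_gap: 0.0848
grasp_force: 0.0
t: 39.17
position: [0.6165, -0.0613, 0.1625]
tcp_rot: [179.5, 0.2, 98.2]
force: [0.9, -0.9, 0.1]
finger_gap: 0.0857
grasp_force: 0.0
t: 39.58
position: [0.5479, -0.1507, 0.1551]
tcp_rot: [-179.8, -0.0, 65.4]
force: [-0.0, -0.1, 0.2]
finger_gap: 0.0855
grasp_force: 0.0
t: 40.0
position: [0.4839, -0.2406, 0.1552]
tcp_rot: [-179.8, 0.1, 32.9]
force: [0.4, -0.3, 0.0]
finger_gap: 0.0852
grasp_force: 0.0
t: 40.42
position: [0.432, -0.3143, 0.1555]
tcp_rot: [-179.9, 0.1, 6.9]
force: [0.2, 0.3, -0.3]
finger_gap: 0.085
grasp_force: 0.0
t: 40.58
position: [0.4341, -0.3117, 0.156]
tcp_rot: [-179.9, 0.1, 7.3]
force: [-0.5, 0.2, -0.8]
finger_gap: 0.0856
grasp_force: 0.0
```

```bash
python3 -m inch '[[[-0.003,0,-0.04],0,1],[[0,0,-0.04],0,1],[[0,0,-0.02],0,1],[[0,0,-0.01],0,1],[[0,0,-0.003],0,1]]'
python3 -m inch '[[[0,0,0],0,1],[[0,0,0],0,1],[[0,0,0],0,-1],[[0,0,0],0,-1],[[0,0,0],0,-1]]'
python3 -m inch '[[[0,0,0],0,-1],[[0,0,0],0,-1],[[0,0,0],0,-1],[[0,0,0],0,-1],[[0,0,0],0,-1]]'
```

```text
t: 41.0
position: [0.4307, -0.3105, 0.0419]
tcp_rot: [-179.8, 0.1, 7.4]
force: [0.3, 0.1, 0.1]
finger_gap: 0.0853
grasp_force: 0.0
t: 41.42
position: [0.432, -0.3132, 0.0455]
tcp_rot: [179.9, -0.1, 7.2]
force: [0.4, -0.5, -0.7]
finger_gap: 0.0517
grasp_force: 0.0
t: 41.83
position: [0.4321, -0.3131, 0.0458]
tcp_rot: [179.9, -0.1, 7.2]
force: [-0.5, 2.7, 6.0]
finger_gap: 0.048
grasp_force: 62.8
```

```bash
python3 -m inch '[[[0,0,0.02],0,-1],[[0,0,0.03],0,-1],[[0,0,0.04],0,-1],[[0,0,0.03],0,-1],[[0.0036,0.01,0],0,-1]]'
python3 -m inch '[[[0.01,0.02,0],-0.0213,-1],[[0.0136,0.03,0],-0.0213,-1],[[0.0136,0.0327,0],-0.0213,-1],[[0.0136,0.0327,0],-0.0213,-1],[[0.0136,0.0327,0],-0.0213,-1]]'
python3 -m inch '[[[0.0136,0.0327,0],-0.0213,-1],[[0.0136,0.0327,0],-0.0213,-1],[[0.0136,0.0327,0],-0.0213,-1],[[0.0136,0.0327,0],-0.0213,-1],[[0.0136,0.03,0],-0.0213,-1]]'
python3 -m inch '[[[0,0.0092,0],0,-1],[[0,0,-0.02],0,-1],[[0,0,-0.03],0,-1],[[0,0,0],0,-1],[[0,0,0],0,-1]]'
python3 -m inch '[[[0,0,-0.025],0,-1],[[0,0,-0.02],0,-1],[[0,0,-0.012],0,-1],[[0,0,-0.003],0,-1],[[0,0,0],0,-1]]'
python3 -m inch '[[[0,0,0],0,-1],[[0,0,-0.002],0,-1],[[0,0,0],0,-1],[[0,0,0],0,-1]]'
```

```text
t: 42.25
position: [0.4376, -0.3066, 0.1716]
tcp_rot: [179.3, -0.4, 7.2]
force: [1.3, -0.9, -2.4]
finger_gap: 0.0479
grasp_force: 63.9
t: 42.67
position: [0.4986, -0.1521, 0.1625]
tcp_rot: [-179.9, 0.1, 1.0]
force: [0.9, 0.2, -4.5]
finger_gap: 0.0482
grasp_force: 63.8
t: 43.08
position: [0.5664, 0.009, 0.1624]
tcp_rot: [-180.0, 0.2, -5.0]
force: [1.4, -0.6, -2.6]
finger_gap: 0.0481
grasp_force: 63.8
t: 43.5
position: [0.5646, 0.0161, 0.1113]
tcp_rot: [-180.0, 0.4, -5.0]
force: [0.1, 0.5, -2.9]
finger_gap: 0.0482
grasp_force: 64.1
t: 43.92
position: [0.5672, 0.0154, 0.0543]
tcp_rot: [-180.0, 0.0, -5.0]
force: [-0.2, -0.5, -4.5]
finger_gap: 0.0483
grasp_force: 64.0
t: 44.25
position: [0.5679, 0.0155, 0.0531]
tcp_rot: [180.0, -0.1, -5.0]
force: [-0.6, -0.6, -4.7]
finger_gap: 0.0483
grasp_force: 64.1
```

Down 6.5 mm more, release, rise and back off to the right, then check.

```bash
python3 -m inch '[[[0,0,-0.003],0,-1],[[0,0,-0.0025],0,-1],[[0,0,0],0,-1],[[0,0,-0.001],0,-1],[[0,0,0],0,-1]]'
python3 -m inch '[[[0,0,0],0,1],[[0,0,0],0,1],[[0,0,0],0,1],[[0,0,0],0,1],[[0,0,0.03],0,1]]'
python3 -m inch '[[[0,0,0.04],0,1],[[0,0,0.04],0,1],[[0,0,0.04],0,1],[[0,0,0.03],0,1],[[-0.01,-0.03,0],0,1]]'
python3 -m inch '[[[-0.01,-0.04,0],0,1],[[-0.01,-0.04,0],0,1],[[-0.01,-0.04,0],0,1],[[-0.01,-0.04,0],0,1],[[-0.01,-0.04,0],0,1]]'
python3 -m inch '[[[-0.01,-0.04,0],0,1],[[-0.01,-0.04,0],0,1],[[-0.01,-0.04,0],0,1],[[0,0,0],0,1],[[0,0,0],0,1]]'
python3 - <<'E'
from h import *
im=robot.grab_frame("top")
a=im[70:310,70:450,::-1]
cv2.imwrite("pics/top8.png",cv2.resize(a,None,fx=2.1,fy=2.1,interpolation=cv2.INTER_CUBIC))
b=cv2.imread("pics/top0.png")
for n in "can_mid padlock_mid knob_mid cylinder_mid".split():
    print(n,[([round(float(v)) for v in d["box"]],round(d["confidence"],2)) for d in robot.find_in("top",n)])
E
```

```text
t: 44.67
position: [0.5678, 0.0156, 0.0468]
tcp_rot: [180.0, -0.0, -5.0]
force: [-3.1, 0.6, 4.9]
finger_gap: 0.0479
grasp_force: 64.8
t: 45.08
position: [0.5628, 0.0162, 0.0704]
tcp_rot: [-179.9, 0.7, -5.0]
force: [-0.7, -0.3, -1.8]
finger_gap: 0.0854
grasp_force: 0.0
t: 45.5
position: [0.562, -0.0126, 0.2346]
tcp_rot: [180.0, -0.9, -4.7]
force: [0.6, -0.5, -0.0]
finger_gap: 0.0853
grasp_force: 0.0
t: 45.92
position: [0.5066, -0.2161, 0.226]
tcp_rot: [180.0, -0.0, -5.0]
force: [1.8, -0.3, -0.4]
finger_gap: 0.0854
grasp_force: 0.0
t: 46.33
position: [0.4765, -0.3363, 0.2256]
tcp_rot: [-180.0, 0.0, -5.2]
force: [0.5, -0.6, -0.5]
finger_gap: 0.0855
grasp_force: 0.0
can_mid [([200, 166, 225, 195], 0.64)]
padlock_mid [([269, 175, 294, 192], 0.79)]
knob_mid [([232, 195, 256, 220], 0.92), ([135, 179, 171, 207], 0.7), ([240, 87, 268, 126], 0.57)]
cylinder_mid [([103, 242, 126, 261], 0.63)]
```

View pics/top8.png

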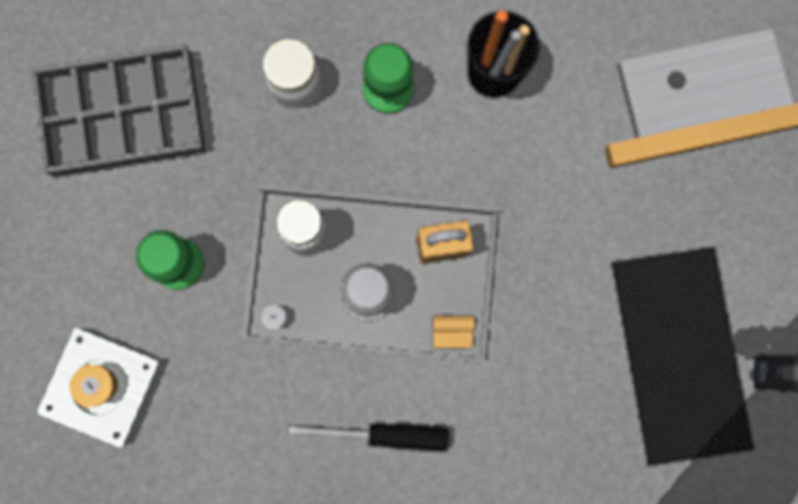

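The top view shows the can at (300,224), the padlock at (446,240) and the knob at (367,289). All three match the start picture. The cylinder sits in the recess at (92,385), and its offset from the recess centre is what parallax would give. The small lock parts and the screwdriver have not moved.

```bash
python3 -c "
from rig import robot
print(robot.sign_off())"
```

```text
the job is handed in; nothing more can be done
None
```

The job is handed in: the cylinder stands face up in the pinning block's recess, and the can, padlock and knob are back in the tray at their starting spots by the last top-camera view, at about 46 s of the 147 s allowed.

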